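Hang the bath-pearl dipper in the notch of the bin rim

TASK

Pick up the steel dipper by its wooden grip and hang it by its own hook over the front rim of the wooden bath-pearl bin, with its cup outside the bin. Let the hook down gently on the rim, feel along the rim for the one notch in the brass rail, and let the hook drop fully home into it so that the dipper cannot slide; then let go. Do not force the hook down on the rim, and leave the other goods where they are.

Things in the scene. Friction and masses are not known exactly. Their poses are not given: they have to be found in the camera images.
- bath_bin: Open wooden bin of pastel bath pearls, fixed. Outside 110 (x) x 210 (y) x 140 mm high, walls 6 mm. Origin: centre of its underside; -x is its front (toward the robot), z up. In mid front rim a brass rail (5.6 mm thick, in line with the wall, top 0.2 mm under the wooden rim) holds the only notch, see rim_mid. Pearls stay 30 mm below the rim; nothing stands in front of the bin.
- rim_mid (a point): Middle of the bin's front rim: mid wall thickness, 52 mm in front of the bin's origin, 140 mm up; axes as the bin's, y along the rim. The notch is not here: its centre lies up to 28 mm to either side along y, elsewhere each time, unmeasured, and stays put. It goes through the rail, 11 mm wide along the rim, 12 mm deep (floor 128 mm up), mouth edges rounded by 2.5 mm.
- dipper: Loose dipper, about 0.16 kg, standing on its flat bottom. Steel cup 60 mm across, 45 mm high; origin: centre of the cup's underside, z up. At x = +31 mm a steel strap (4 mm in x, outer face at x = 33; 12 mm in y) rises to a wooden grip 14 x 14 mm, z = 125 to 170 mm (top). Hook below the grip, pointing to +x, away from the cup. Hung: its x along the bin's x, cup in front.
- dipper_hook (a point): Middle of the underside of the hook's web: x = 39, y = 0, z = 105 mm of the dipper, axes as its. Web 8 mm wide in y, 3 mm thick; at its end a 3 mm tine points down to z = 84 mm, flared at the tip to x = 51 mm. 12 mm between strap and tine take the wall, tine inside the bin. Fully home, this point lies on the notch floor, 12 mm below the rim.
- dipper_grip (a point): Where to hold: wooden grip at x = 31, y = 0, z = 150 mm of the dipper, 45 mm above the web's underside; 14 mm wide in x and y, ends 20 mm above this point.
- floral_tube_1: Bystander: pink floral tube, 38x58x121 mm, standing on its cap; origin at its underside. Leave alone.
- tall_carton_1: Bystander: tall blue carton, 58x58x150 mm; origin at its underside. Leave alone.
- soap_3: Bystander: flat lilac soap box, 56x78x26 mm; origin at its underside. Leave alone.
- round_tin: Bystander: round floral tin, 74 mm across, 32 mm high; origin at its underside. Leave alone.
- balm_box: Bystander: small flat green box, 50x50x22 mm; origin at its underside. Leave alone.
Mind the look-alikes: they are no part of the job. Leave any purple look-alike of the dipper alone.

How it is judged:
By the outcome, as a careful person would: the job done as asked, in the order asked, and still so for the second after the job is handed in, with the robot touching nothing.
It also fails if it takes over 54 s, if anything falls off the work surface, if the arm or the gripper's body presses on something with over 40 N, if the wrist force passes 120 N, or if a joint passes its speed limit or range.

ROBOT

A 6-joint arm with a two-finger parallel gripper is mounted at the origin on a cart in front of the work surface, level with it; the furniture and walls round the work are solid. World frame = base frame: x ahead of the robot, y to its left, z up, the work surface at z = 0. Lengths are in m, angles in degrees, forces in N, time in s.
With the tool pointing down it reaches from about 0.375 to 0.975 m from the base axis. Payload 3.8 kg.
Tool frame: the origin (TCP) lies between the finger pads; the fingertips stand env.tcp_to_tips ahead of it and the grasp point (between the pads) lies 6 mm ahead of it (env.tcp_to_tips is the distance from the TCP to the fingertips, in m); z points along the fingers, y is the direction in which the jaws open and shut (so a half turn about z gives the same grasp; the last joint's range is limited). The gripper opens to 85 mm and grips with 20 to 120 N. Pads are 22 mm wide; open, the fingers measure 114 mm over their backs; the gripper's body (76 mm by 85 mm) begins 54 mm behind the grasp point. The pads swing forward as they close: fully open they stand 13 mm farther back than shut.
Start: joints at [74.146, 15.12, 91.902, -0, 72.978, -2.114], TCP at [0.16, 0.656, 0.256] pointing down, gripper open.
Joint ranges: [-150.88, 150.88], [-54.13, 125.18], [17.81, 147.31], [-75.09, 255.09], [0, 152.58], [-146.25, 146.25]. Speed limits (degrees/s): [147.25, 147.25, 180, 180, 180, 180].

INTERFACE

Orientations are given as [roll, pitch, yaw] about the fixed x, y, z axes, in that order (R = Rz(yaw) Ry(pitch) Rx(roll)).
In Python, from station import env gives the robot as it stands.
- The arm moves only by the tool send_rows, never from a script. Its argument "plan" is a list of rows, each a list of 7 numbers: the closure in counts, from 0 (fully open) to 255 (shut), then the shift along the tool's x, y, z in m, then the turn, a rotation vector about the tool's x, y, z in units of 6 degrees (1.0 is 6 degrees). A call has 1 to 8 rows; each row is the pose to reach, as a shift and turn from the pose measured when the call began, along the tool's axes at that moment; what a row does not reach only later rows make up. A row lasts 1/10 s, in which the tool goes at most 50 mm and 8.59 degrees, less where a joint would pass 70% of its speed; a pose out of reach is approached as far as the arm can. A call with a gripper value outside its range is refused whole. The fingers move at their own pace and stop on an object; the grip force is fixed at half the most. Time passes only in rows, so rows that repeat a pose let the fingers close. It gives the time, the measured TCP pose, the force and the opening at its end, in the units of the state.
- env.observe(): the state, without advancing time (a new reading comes with each control period).
- env.capture(name): name is "side" or "top" or "wrist"; returns the picture (420x560x3 uint8, blue, green, red); there is no depth.
- env.camera_info(name): a dict with "mtx" (3x3 intrinsics, pixels), "eye" and "rotation" of the camera in the world. Camera axes: x right, y down, z forward; pixel columns grow to the right and rows downward; lengths in m; the calibration is good to about 2 mm. A picture is of the moment at which its call begins: read the wrist's pose just before it. camera_info takes no time and is no camera call; for the wrist camera it gives the pose at the moment of the call.
- env.sign_off(): hands the job in, once; it reports no verdict.
Trained networks look in the newest picture that a camera, given by its name, has taken for a name from the list of things; names that differ only in an ending like _2 or _b are one class to them, and where a whole thing is asked for, a point or a joint stands for the part that bears it (a point fixed in the world has none). Each returns a list of dicts, best first, with "confidence" (0 to 1); they miss things now and then, are a little off and sometimes report something else, mostly with a low value. They report only what shows in the picture. A call takes as long as a camera call. They do not tell look-alikes from the thing itself.
- env.trace(camera, thing): "pixels" (420x560 bool, what is visible of it) and "extent" ([left, top, right, bottom] in pixels, round what is visible of it).
The state is a dict: "clock": time; "q": joint angles; "qd": joint speeds; "tau": joint torques, N m; "eef_pos": TCP position; "orientation": TCP orientation; "contact_force": force on the tool from outside, world axes, zero at the start; "torque": the same for the moment, N m; "gripper_width": opening from 0.0 (shut) to 1.0 (fully open).
Only numpy, scipy, OpenCV 4.12 (cv2) and the standard library are available. Lean on these libraries where they do the work, as an engineer would, in place of code of your own. Each camera call takes 0.05 s, during which the arm holds its last target.

## Working session

There is one attempt and no reset: what is moved stays moved. The work goes in short steps, Python scripts to look and compute and a tool call to move; the robot and the scene stay as the last step left them, time stands still between calls to the robot, and variables do not carry over. Pictures are saved under pics/ and viewed, and the job is handed in when it is done.

Besides the shell and the picture viewer there is one more tool, called after "Emit:" by a JSON object that holds its "api" and its "payload". send_rows: Moves the arm, as the interface text tells. Its arguments: {"type":"object","properties":{"plan":{"type":"array","items":{"type":"array","items":{"type":"number"}}}},"required":["plan"]}

```bash
ls; mkdir -p pics; python3 - <<'E'
from station import env
import cv2
print(env.observe(), env.tcp_to_tips)
for n in ["side","top","wrist"]:
    im=env.capture(n); cv2.imwrite(f"pics/{n}0.png",im)
    i=env.camera_info(n); print(n,i)
    for t in ["dipper","bath_bin"]:
        for r in env.trace(n,t): print(n,t,r["confidence"],r["extent"])
E
```

```text
pics
{'clock': 0.0, 'q': array([ 7.41466155e+01,  1.51704504e+01,  9.19823614e+01,  1.11684425e-03,
        7.29770367e+01, -2.11230346e+00]), 'qd': array([ 0.00508373,  0.11547909,  0.0818396 ,  0.02524024, -0.05522338,
        0.11371565]), 'tau': array([-3.13420287e-04, -5.15101361e+01, -3.67321944e+01, -3.50883602e-04,
        1.30033161e-02, -1.37649753e-06]), 'eef_pos': array([0.16012362, 0.65503092, 0.25493633]), 'orientation': array([-1.79870279e+02, -5.85243555e-03,  1.66258584e+02]), 'contact_force': array([-0.3676406 ,  0.88226372, -0.16103282]), 'torque': array([0.00315702, 0.01355684, 0.02010693]), 'gripper_width': 1.0005776428821245} 0.025
side {'mtx': array([[474.00073728,   0.        , 280.59043883],
       [  0.        , 474.00073728, 205.43746151],
       [  0.        ,   0.        ,   1.        ]]), 'eye': array([ 0.479688  , -0.67698857,  0.98505066]), 'rotation': array([-1.41893717e+02,  1.52644754e-01, -6.41513283e-02])}
side dipper 0.63 [246.4, 173.2, 275.3, 221.7]
side dipper 0.62 [239.6, 85.4, 263.0, 143.6]
side bath_bin 0.79 [245.8, 279.3, 323.4, 413.1]
top {'mtx': array([[395.4609855 ,   0.        , 276.42088682],
       [  0.        , 395.4609855 , 208.27441519],
       [  0.        ,   0.        ,   1.        ]]), 'eye': array([0.37809489, 0.00212076, 1.0008886 ]), 'rotation': array([-173.60070313,   -0.93145144,  -90.43773424])}
top dipper 0.94 [230.3, 214.6, 253.9, 246.3]
top dipper 0.72 [88.3, 235.7, 142.4, 261.2]
wrist {'mtx': array([[350.72206695,   0.        , 285.37222521],
       [  0.        , 350.72206695, 211.77975572],
       [  0.        ,   0.        ,   1.        ]]), 'eye': array([0.08761005, 0.67343492, 0.37365064]), 'rotation': array([1.62945739e+02, 1.76781021e-02, 7.62559331e+01])}
wrist dipper 0.69 [68.7, 409.8, 95.6, 420.0]
```

View pics/side0.png

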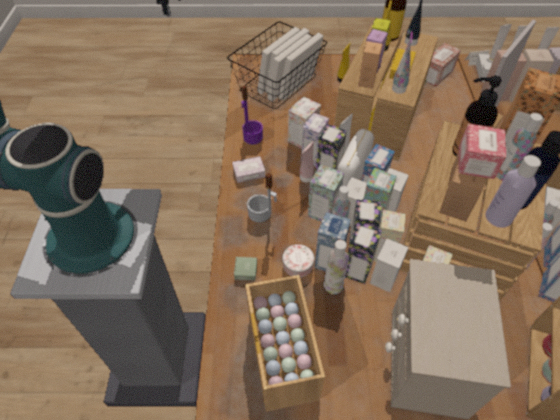

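View pics/top0.png

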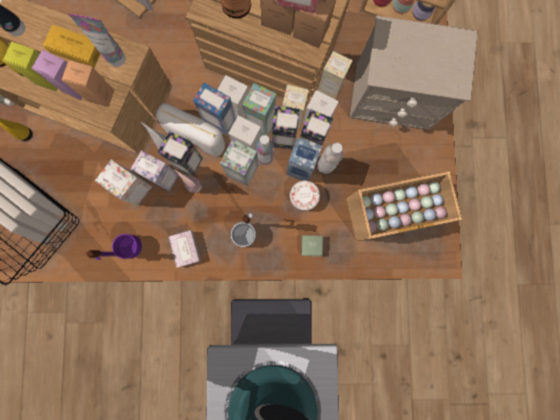

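View pics/wrist0.png

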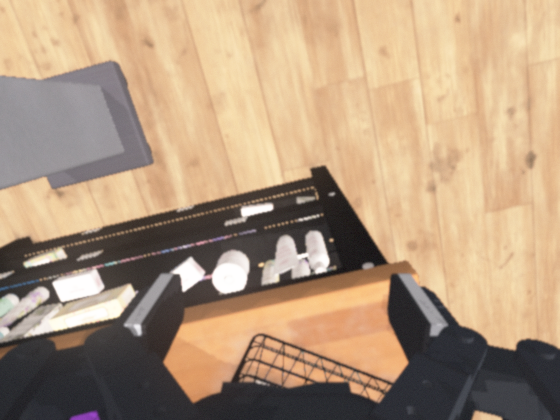

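```bash
cat > h.py <<'E'
import numpy as np, cv2
from scipy.spatial.transform import Rotation as R
def cam(i):
    return np.array(i["mtx"]),np.array(i["eye"]),R.from_euler("xyz",i["rotation"],degrees=True).as_matrix()
def proj(i,P):
    K,e,r=cam(i); c=(np.atleast_2d(P)-e)@r; p=c@K.T; return p[:,:2]/p[:,2:]
def ray(i,uv):
    K,e,r=cam(i); d=r@np.linalg.solve(K,[uv[0],uv[1],1.]); return e,d
def atz(i,uv,z):
    e,d=ray(i,uv); return e+d*(z-e[2])/d[2]
def tri(obs):
    A=0;b=0
    for i,uv in obs:
        e,d=ray(i,uv); d=d/np.linalg.norm(d); M=np.eye(3)-np.outer(d,d); A=A+M;b=b+M@e
    return np.linalg.solve(A,b)
E
python3 - <<'E'
import cv2
t=cv2.imread("pics/top0.png"); s=cv2.imread("pics/side0.png")
cv2.imwrite("pics/c1.png",cv2.resize(t[195:265,210:310],None,fx=8,fy=8,interpolation=3))
cv2.imwrite("pics/c2.png",cv2.resize(t[160:250,345:470],None,fx=6,fy=6,interpolation=3))
cv2.imwrite("pics/c3.png",cv2.resize(s[160:240,230:310],None,fx=7,fy=7,interpolation=3))
cv2.imwrite("pics/c4.png",cv2.resize(s[265:415,235:335],None,fx=4,fy=4,interpolation=3))
E
```

```text
(no output)
```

View pics/c1.png

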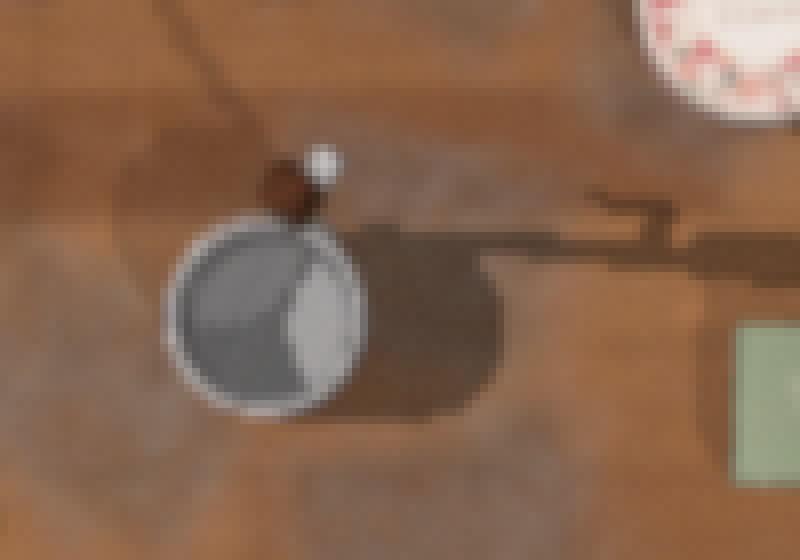

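View pics/c2.png

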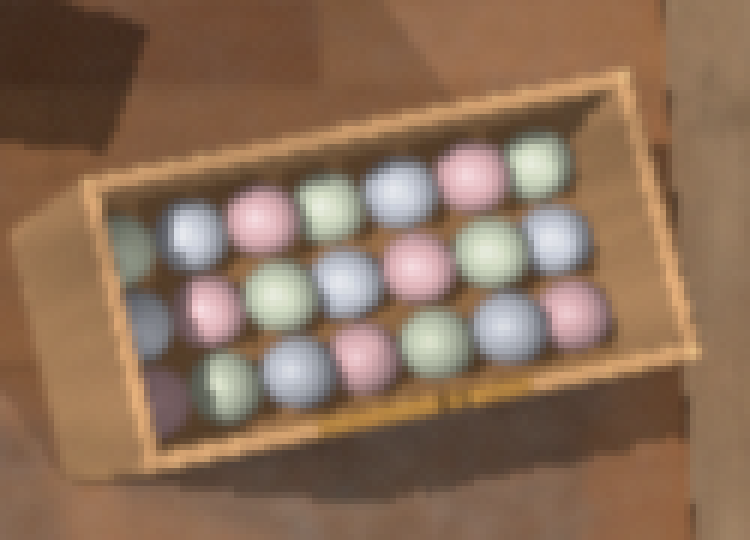

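View pics/c3.png

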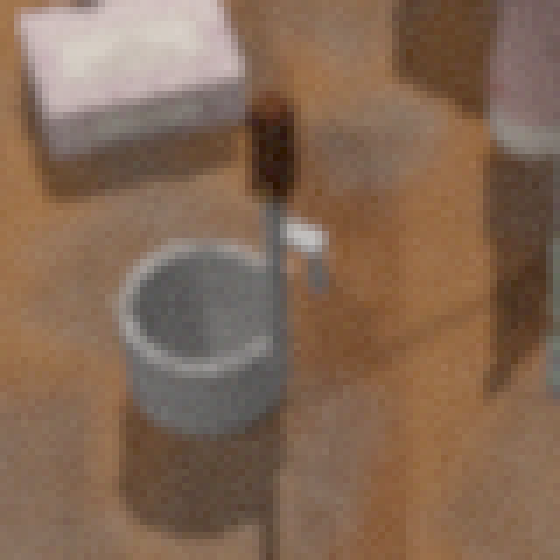

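View pics/c4.png

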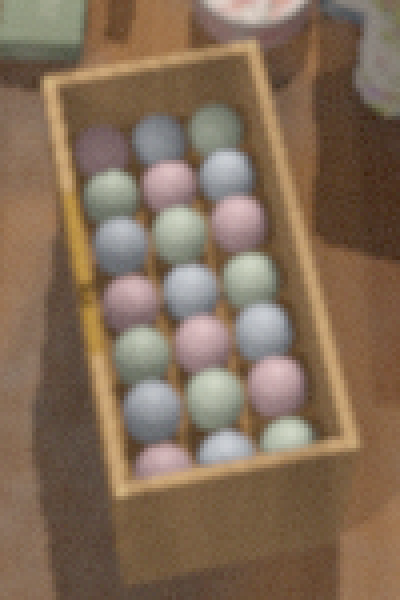

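```bash
cat > fit.py <<'E'
from station import env
from h import *
from scipy.optimize import least_squares
T=env.camera_info("top");S=env.camera_info("side")
f=lambda pts,s,o:(np.array(pts,float)+.5)/s-.5+np.array(o)
bt=f([[85,180],[630,70],[698,355],[148,470]],6,(345,160))
bs=f([[255,42],[355,445],[120,492],[43,78]],4,(235,265))
L=np.array([[.055,.105,.14],[.055,-.105,.14],[-.055,-.105,.14],[-.055,.105,.14]])
for a,b in zip(bt,bs): print("tri",tri([(T,a),(S,b)]))
def M(p,L,z=0): 
    return L@R.from_euler("z",p[2]).as_matrix().T+[p[0],p[1],z]
r=least_squares(lambda p:np.r_[(proj(T,M(p,L))-bt).ravel(),(proj(S,M(p,L))-bs).ravel()],[.4,-.33,0])
print("bin",r.x,np.degrees(r.x[2]),r.fun.round(1))
n1=f([[455,398]],6,(345,160))[0];n2=f([[86,293]],4,(235,265))[0]
rt=f([[320,432],[533,385]],6,(345,160)); rs=f([[66,190],[97,352]],4,(235,265))
def loc(P): return R.from_euler("z",-r.x[2]).as_matrix()@(P-[r.x[0],r.x[1],0])
print("notch top",loc(atz(T,n1,.14)),"side",loc(atz(S,n2,.14)),"tri",loc(tri([(T,n1),(S,n2)])))
for a,b in zip(rt,rs): print("rail ends",loc(atz(T,a,.14)),loc(atz(S,b,.14)))
dt=f([[267,315],[288,188],[323,160]],8,(210,195))
ds=f([[203,305],[272,105],[308,238],[317,287]],7,(230,160))
Dt=np.array([[0,0,.045],[.031,0,.17],[.0465,0,.106]]);Ds=np.array([[0,0,.045],[.031,0,.17],[.0465,0,.107],[.049,0,.084]])
print("tri grip top",tri([(T,dt[1]),(S,ds[1])]),"cup",tri([(T,dt[0]),(S,ds[0])]))
r=least_squares(lambda p:np.r_[(proj(T,M(p,Dt))-dt).ravel(),(proj(S,M(p,Ds))-ds).ravel()],[.3,.0,0])
print("dip",r.x,np.degrees(r.x[2]),r.fun.round(1)); print("grip",M(r.x,np.array([[.031,0,.15]])))
E
python3 fit.py
```

```text
tri [ 0.51447681 -0.19472596  0.14101144]
tri [ 0.55389807 -0.3980788   0.14317493]
tri [ 0.44942472 -0.41779062  0.14145545]
tri [ 0.40783944 -0.2145959   0.14026761]
bin [ 0.48151502 -0.30597375  0.19513007] 11.180129555960372 [-1.2 -0.  -0.5 -0.2  0.5  0.5 -0.4  0.5  0.5 -0.8  1.4  0.6 -1.2  1.4
 -0.1 -0.4]
notch top [-0.05112069 -0.01247986  0.14      ] side [-0.05229086 -0.0110229   0.14      ] tri [-0.05171826 -0.01177441  0.14173864]
rail ends [-0.05325699  0.03902883  0.14      ] [-0.05326949  0.04189808  0.14      ]
rail ends [-0.0522464  -0.04176287  0.14      ] [-0.05196439 -0.03966099  0.14      ]
tri grip top [0.45058159 0.05303196 0.16967057] cup [0.42285113 0.06683356 0.04637888]
dip [ 0.42228657  0.06770708 -0.47859925] -27.421716836486258 [-0.3  0.5 -0.2  0.5  0.3  0.3 -0.   0.  -0.2 -0.2  0.9  0.5  0.7 -0.1]
grip [[0.44980343 0.05343046 0.15      ]]
```

```bash
cat > to.py <<'E'
import sys
from station import env
from h import *
o=env.observe(); 
def row(P,yaw,o=o):
    Rm=R.from_euler("xyz",o["orientation"],degrees=True)
    Rt=R.from_euler("xyz",[180,0,yaw],degrees=True)
    return np.r_[Rm.inv().apply(np.array(P)-o["eef_pos"]),np.degrees((Rm.inv()*Rt).as_rotvec())/6].round(4)
if __name__=="__main__":
    a=list(map(float,sys.argv[1:])); 
    print(o["clock"],o["eef_pos"].round(4),o["orientation"].round(2),"F",o["contact_force"].round(2),"T",o["torque"].round(3),"w",round(o["gripper_width"],4),"q",o["q"].round(1))
    for k in range(0,len(a),4): print(list(row(a[k:k+3],a[k+3])))
E
python3 to.py .30 .33 .256 99 
```

```text
0.45 [0.1603 0.6556 0.2562] [-179.99    0.    166.26] F [-0.87  0.03  0.19] T [ 0.045 -0.01  -0.02 ] w 0.998 q [74.1 15.1 91.9 -0.  73.  -2.1]
[np.float64(-0.213), np.float64(-0.2831), np.float64(0.0002), np.float64(-0.0016), np.float64(0.0011), np.float64(11.2101)]
```

Emit:
{"api": "send_rows", "payload": {"plan": [[60, -0.213, -0.283, 0, 0, 0, 11.2], [60, -0.213, -0.283, 0, 0, 0, 11.2], [60, -0.213, -0.283, 0, 0, 0, 11.2], [60, -0.213, -0.283, 0, 0, 0, 11.2], [60, -0.213, -0.283, 0, 0, 0, 11.2], [60, -0.213, -0.283, 0, 0, 0, 11.2], [60, -0.213, -0.283, 0, 0, 0, 11.2], [60, -0.213, -0.283, 0, 0, 0, 11.2]]}}

```text
clock: 1.25
eef_pos: [0.3014, 0.3258, 0.2563]
orientation: [179.9, 0.1, 98.5]
contact_force: [-0.2, 0.8, -0.0]
gripper_width: 0.767
```

```bash
python3 to.py .38 .15 .256 35 
```

```text
1.25 [0.3014 0.3258 0.2563] [1.7994e+02 1.1000e-01 9.8460e+01] F [-0.21  0.82 -0.04] T [-0.046  0.01  -0.011] w 0.7672 q [ 4.410e+01 -1.070e+01  1.186e+02 -1.000e-01  7.210e+01  3.570e+01]
[np.float64(-0.1855), np.float64(0.0519), np.float64(0.0008), np.float64(0.0187), np.float64(0.0112), np.float64(10.5774)]
```

Emit:
{"api": "send_rows", "payload": {"plan": [[60, -0.186, 0.052, 0, 0, 0, 10.6], [60, -0.186, 0.052, 0, 0, 0, 10.6], [60, -0.186, 0.052, 0, 0, 0, 10.6], [60, -0.186, 0.052, 0, 0, 0, 10.6], [60, -0.186, 0.052, 0, 0, 0, 10.6], [60, -0.186, 0.052, 0, 0, 0, 10.6], [60, -0.186, 0.052, 0, 0, 0, 10.6], [60, -0.186, 0.052, 0, 0, 0, 10.6]]}}

```text
clock: 2.05
eef_pos: [0.3804, 0.1491, 0.257]
orientation: [179.9, -0.0, 34.5]
contact_force: [0.1, 0.9, -0.9]
gripper_width: 0.765
```

```bash
python3 to.py .4498 .0534 .24 -27.4 
```

```text
2.05 [0.3804 0.1491 0.257 ] [ 1.7987e+02 -3.0000e-02  3.4540e+01] F [ 0.11  0.93 -0.85] T [ 0.008 -0.034  0.061] w 0.765 q [ 1.800e+01 -1.510e+01  1.221e+02 -1.000e-01  7.300e+01  7.350e+01]
[np.float64(0.0029), np.float64(0.1182), np.float64(0.0173), np.float64(0.0167), np.float64(-0.017), np.float64(10.3233)]
```

Emit:
{"api": "send_rows", "payload": {"plan": [[80, 0.003, 0.118, 0.0, 0, 0, 10.3], [80, 0.003, 0.118, 0.0, 0, 0, 10.3], [80, 0.003, 0.118, 0.0, 0, 0, 10.3], [80, 0.003, 0.118, 0.0, 0, 0, 10.3], [80, 0.003, 0.118, 0.017, 0, 0, 10.3], [80, 0.003, 0.118, 0.017, 0, 0, 10.3], [80, 0.003, 0.118, 0.017, 0, 0, 10.3], [80, 0.003, 0.118, 0.017, 0, 0, 10.3]]}}

```text
clock: 2.85
eef_pos: [0.4497, 0.0535, 0.2403]
orientation: [180.0, -0.1, -27.5]
contact_force: [0.7, 0.3, -0.3]
gripper_width: 0.682
```

```bash
python3 to.py .4498 .0534 .156 -27.4; python3 - <<'E'
from station import env
import cv2
im=env.capture("wrist");cv2.imwrite("pics/w1.png",im)
cv2.imwrite("pics/t1.png",env.capture("top")[130:280,180:340])
E
```

```text
2.85 [0.4497 0.0535 0.2403] [ 1.7997e+02 -1.3000e-01 -2.7500e+01] F [ 0.7   0.35 -0.31] T [ 0.001 -0.025  0.003] w 0.6819 q [ 3.700e+00 -9.000e+00  1.190e+02 -1.000e-01  6.990e+01  1.212e+02]
[np.float64(-0.0001), np.float64(-0.0), np.float64(0.0843), np.float64(0.0049), np.float64(-0.0222), np.float64(-0.0169)]
```

View pics/w1.png

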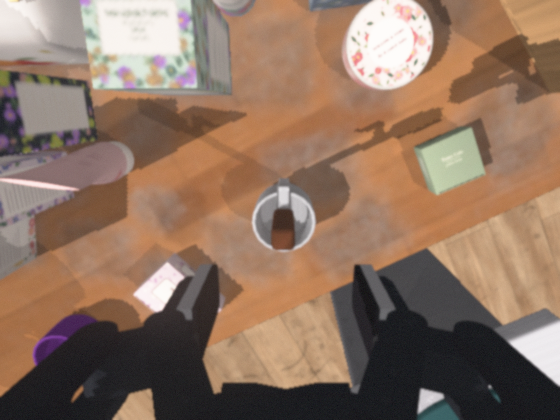

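```bash
python3 - <<'E'
from station import env
from h import *
i=env.camera_info("wrist")
c,s=np.cos(np.radians(-27.4)),np.sin(np.radians(-27.4))
for p in [(.031,.17),(.031,.125),(.0445,.108),(0,.045)]:
    print(p,proj(i,[.4223+c*p[0],.0677+s*p[0],p[1]]).round(1))
E
```

```text
(0.031, 0.17) [[285.6 240.4]]
(0.031, 0.125) [[285.6 216.6]]
(0.0445, 0.108) [[285.6 192. ]]
(0, 0.045) [[285.4 222. ]]
```

Emit:
{"api": "send_rows", "payload": {"plan": [[80, 0, 0, 0.03, 0, 0, 0], [80, 0, 0, 0.05, 0, 0, 0], [80, 0, 0, 0.07, 0, 0, 0], [80, 0, 0, 0.084, 0, 0, 0], [80, 0, 0, 0.084, 0, 0, 0], [80, 0, 0, 0.084, 0, 0, 0]]}}

```text
clock: 3.55
eef_pos: [0.4502, 0.0534, 0.1567]
orientation: [180.0, -0.2, -27.2]
contact_force: [0.1, -0.1, 0.1]
gripper_width: 0.69
```

Emit:
{"api": "send_rows", "payload": {"plan": [[255, 0, 0, 0, 0, 0, 0], [255, 0, 0, 0, 0, 0, 0], [255, 0, 0, 0, 0, 0, 0], [255, 0, 0, 0, 0, 0, 0], [255, 0, 0, 0, 0, 0, 0], [255, 0, 0, 0, 0, 0, 0], [255, 0, 0, 0, 0, 0, 0], [255, 0, 0, 0, 0, 0, 0]]}}

```text
clock: 4.35
eef_pos: [0.4513, 0.0535, 0.1577]
orientation: [-180.0, -0.3, -27.2]
contact_force: [1.6, -0.4, 6.4]
gripper_width: 0.154
```

```bash
python3 to.py .4498 .0534 .29 -27.4
```

```text
4.35 [0.4513 0.0535 0.1577] [-179.95   -0.28  -27.23] F [ 1.56 -0.39  6.36] T [-0.053 -0.235  0.074] w 0.1536 q [ 3.700e+00 -4.300e+00  1.241e+02 -1.000e-01  6.000e+01  1.210e+02]
[np.float64(-0.0006), np.float64(0.0006), np.float64(-0.1323), np.float64(-0.0082), np.float64(-0.0464), np.float64(0.0276)]
```

Emit:
{"api": "send_rows", "payload": {"plan": [[255, 0, 0, -0.02, 0, 0, 0], [255, 0, 0, -0.05, 0, 0, 0], [255, 0, 0, -0.09, 0, 0, 0], [255, 0, 0, -0.13, 0, 0, 0], [255, 0, 0, -0.15, 0, 0, 0], [255, 0, 0, -0.15, 0, 0, 0]]}}

```text
clock: 4.95
eef_pos: [0.4518, 0.0538, 0.3105]
orientation: [-179.8, -0.5, -27.2]
contact_force: [0.4, 0.5, -1.9]
gripper_width: 0.153
```

```bash
python3 - <<'E'
from station import env
import cv2
im=env.capture("wrist");cv2.imwrite("pics/w2.png",im)
E
python3 - <<'E'
import numpy as np
a=np.radians(11.18);c,s=np.cos(a),np.sin(a)
for xx,yy in [(-.060,.010),(-.060,-.012)]:
    print(.4815+c*xx-s*yy,-.306+s*xx+c*yy)
E
python3 to.py .43 -.12 .31 -8   .42066 -.30782 .30 11.18
```

```text
0.4206997070157044 -0.30782328632524325
0.42496532928756015 -0.32940579004084236
5.0 [0.4506 0.0537 0.3079] [-179.93   -0.32  -27.24] F [-0.76  0.27 -1.85] T [-0.052 -0.007 -0.041] w 0.1524 q [ 3.700e+00 -1.140e+01  1.138e+02 -1.000e-01  7.730e+01  1.210e+02]
[np.float64(0.0612), np.float64(0.1639), np.float64(-0.002), np.float64(-0.0033), np.float64(-0.0543), np.float64(-3.2058)]
[np.float64(0.1388), np.float64(0.3351), np.float64(0.0082), np.float64(0.0059), np.float64(-0.0549), np.float64(-6.4025)]
```

View pics/w2.png

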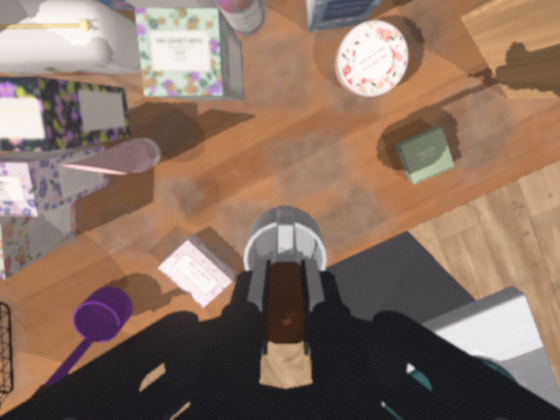

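Emit:
{"api": "send_rows", "payload": {"plan": [[255, 0.02, 0.06, -0.02, 0, 0, -1], [255, 0.04, 0.1, -0.02, 0, 0, -2], [255, 0.06, 0.14, -0.02, 0, 0, -3], [255, 0.08, 0.18, -0.02, 0, 0, -4], [255, 0.097, 0.22, -0.02, 0, 0, -5], [255, 0.105, 0.26, -0.02, 0, 0, -5.8], [255, 0.115, 0.29, -0.02, 0, 0, -6.4], [255, 0.115, 0.3, -0.02, 0, 0, -6.4]]}}

```text
clock: 5.8
eef_pos: [0.4134, -0.2676, 0.3243]
orientation: [-179.9, -0.0, 11.0]
contact_force: [1.2, 0.0, -1.8]
gripper_width: 0.156
```

```bash
python3 to.py .4207 -.3078 .26 11.18;  python3 - <<'E'
from station import env
import cv2
for n in ["side","top","wrist"]:
    cv2.imwrite(f"pics/{n}3.png",env.capture(n))
E
```

```text
5.8 [ 0.4134 -0.2676  0.3243] [-1.7993e+02 -3.0000e-02  1.1020e+01] F [ 1.17  0.02 -1.78] T [ 0.126 -0.174  0.003] w 0.1562 q [-3.590e+01 -7.000e+00  1.084e+02  1.000e-01  7.870e+01  4.310e+01]
[np.float64(-0.0006), np.float64(0.041), np.float64(0.0643), np.float64(-0.012), np.float64(-0.0043), np.float64(-0.0261)]
```

View pics/wrist3.png

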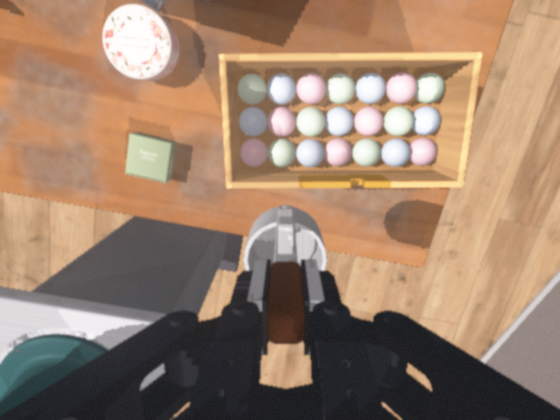

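View pics/side3.png

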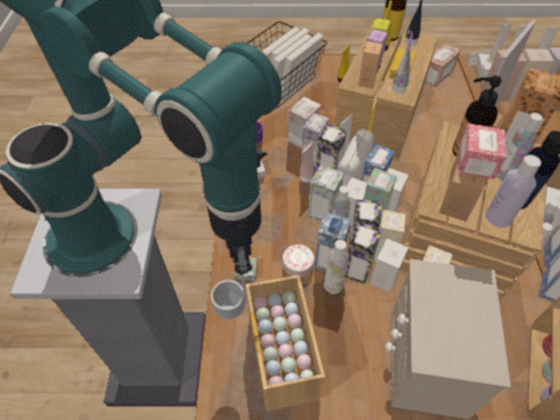

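```bash
python3 - <<'E'
import cv2
t=cv2.imread("pics/wrist3.png")
cv2.imwrite("pics/c5.png",cv2.resize(t[160:270,215:325],None,fx=5,fy=5,interpolation=3))
cv2.imwrite("pics/c6.png",cv2.resize(t[165:205,285:425],None,fx=5,fy=5,interpolation=3))
cv2.imwrite("pics/c7.png",cv2.resize(t[170:195,215:255],None,fx=10,fy=10,interpolation=3))
E
```

```text
(no output)
```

View pics/c5.png

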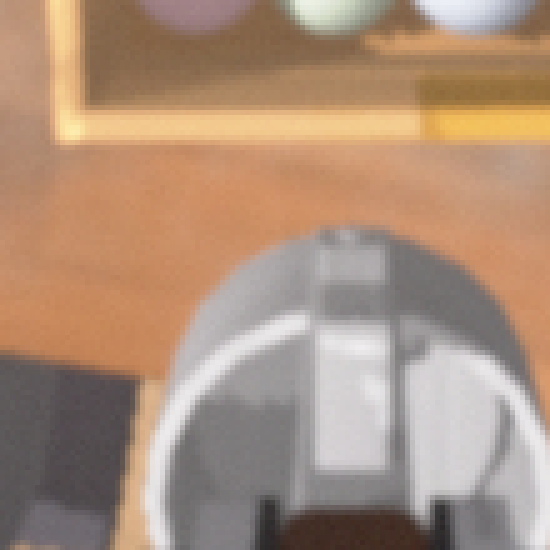

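View pics/c6.png

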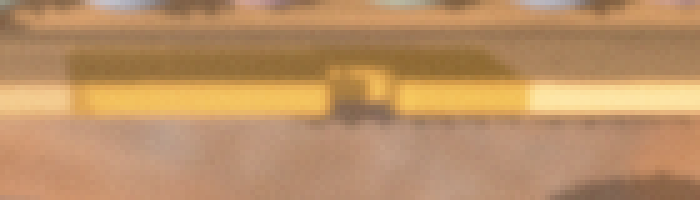

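```bash
python3 - <<'E'
from station import env
from h import *
i=env.camera_info("wrist"); o=env.observe(); print(o["eef_pos"].round(4),o["orientation"].round(2))
c,s=np.cos(np.radians(11.02)),np.sin(np.radians(11.02))
def tl(P): d=P-o["eef_pos"]; return np.array([c*d[0]+s*d[1],-s*d[0]+c*d[1]]).round(4)
for n,uv in [("notch",(357.4,184.7)),("railL",(299.5,184.9)),("railR",(390,184.7)),("rimcornL frontout",(226.5,188))]: 
    P=atz(i,uv,.14);print(n,P.round(4),"rel",tl(P))
z=o["eef_pos"][2]-.1577
for n,uv,h in [("web outer end",(285.1,224.3),.108),("web L",(278,235),.108),("web R",(292.2,235),.108)]:
    P=atz(i,uv,z+h); print(n,P.round(4),"rel",tl(P))
E
```

```text
[ 0.4144 -0.2649  0.3256] [-1.7991e+02 -1.4000e-01  1.1030e+01]
notch [ 0.4336 -0.3255  0.14  ] rel [ 0.0073 -0.0632]
railL [ 0.4236 -0.2753  0.14  ] rel [ 0.0071 -0.012 ]
railR [ 0.4391 -0.3538  0.14  ] rel [ 0.0073 -0.0919]
rimcornL frontout [ 0.4084 -0.2124  0.14  ] rel [0.0042 0.0527]
web outer end [ 0.4311 -0.2613  0.2759] rel [0.0172 0.0003]
web L [ 0.4248 -0.2589  0.2759] rel [0.0114 0.0039]
web R [ 0.4262 -0.266   0.2759] rel [ 0.0114 -0.0033]
```

```bash
python3 to.py .4211 -.3073 .222 11.1
```

```text
5.95 [ 0.4144 -0.2649  0.3256] [-1.7991e+02 -1.4000e-01  1.1030e+01] F [ 0.23  0.28 -2.58] T [ 0.005 -0.089  0.012] w 0.1523 q [-35.6  -7.2 108.4   0.2  78.8  43.3]
[np.float64(-0.0018), np.float64(0.0431), np.float64(0.1036), np.float64(-0.0156), np.float64(-0.0237), np.float64(-0.0113)]
```

Emit:
{"api": "send_rows", "payload": {"plan": [[255, -0.002, 0.043, 0, 0, 0, 0], [255, -0.002, 0.043, 0.03, 0, 0, 0], [255, -0.002, 0.043, 0.06, 0, 0, 0], [255, -0.002, 0.043, 0.08, 0, 0, 0], [255, -0.002, 0.043, 0.095, 0, 0, 0], [255, -0.002, 0.043, 0.1, 0, 0, 0], [255, -0.002, 0.043, 0.1, 0, 0, 0]]}}

```text
clock: 6.65
eef_pos: [0.4209, -0.3062, 0.2249]
orientation: [-179.8, -0.1, 11.1]
contact_force: [-0.0, -0.3, -1.5]
gripper_width: 0.158
```

```bash
python3 - <<'E'
from station import env
import cv2
a=env.capture("wrist");cv2.imwrite("pics/w4.png",cv2.resize(a[150:300,180:400],None,fx=3.5,fy=3.5,interpolation=3))
a=env.capture("side");cv2.imwrite("pics/s4.png",cv2.resize(a[240:390,200:340],None,fx=4,fy=4,interpolation=3))
E
python3 to.py .4211 -.3073 .222 11.1
```

```text
6.75 [ 0.4217 -0.3073  0.2268] [-179.98   -0.22   11.06] F [-0.06 -0.37 -1.56] T [-0.008 -0.089  0.01 ] w 0.1543 q [-38.9  -0.4 112.5   0.2  67.8  39.9]
[np.float64(-0.0006), np.float64(-0.0001), np.float64(0.0048), np.float64(-0.0025), np.float64(-0.037), np.float64(-0.0063)]
```

View pics/w4.png

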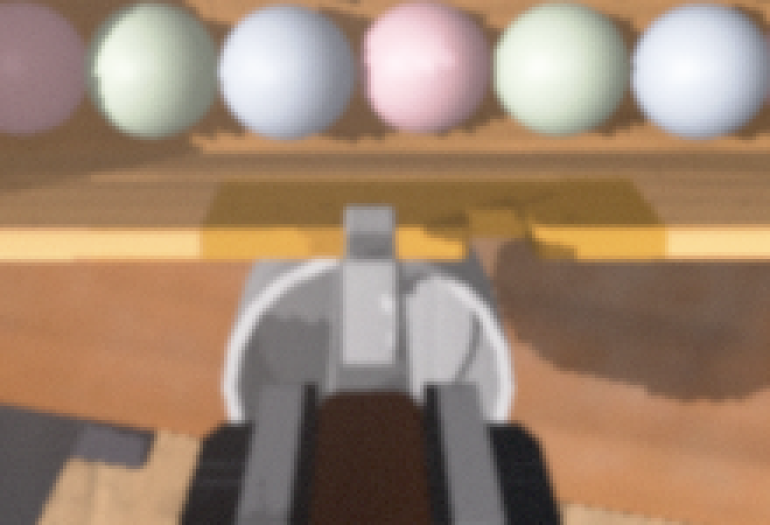

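View pics/s4.png

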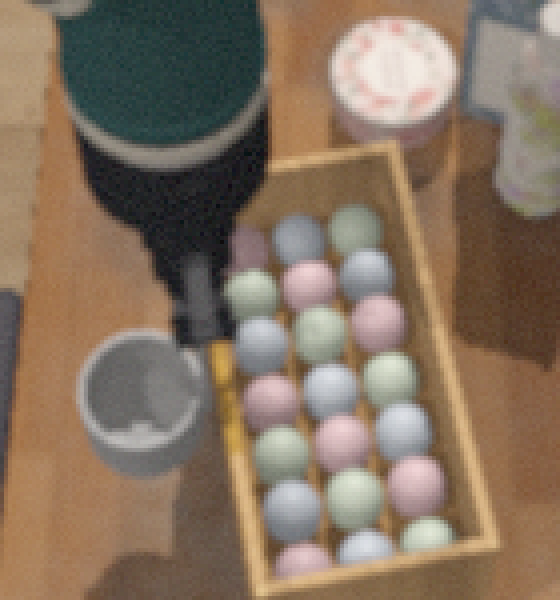

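```bash
python3 - <<'E'
from station import env
from h import *
i=env.camera_info("wrist"); o=env.observe()
c,s=np.cos(np.radians(11.06)),np.sin(np.radians(11.06))
def tl(P): d=P-o["eef_pos"]; return np.array([c*d[0]+s*d[1],-s*d[0]+c*d[1]]).round(4)
z=o["eef_pos"][2]-.1577
def px(u,v): return ((u+.5)/3.5-.5+180,(v+.5)/3.5-.5+150)
for n,uv,h in [("rim back",(400,227),.14),("rim front",(420,260),.14),("railL",(202,243),.14),("railR",(666,243),.14),("notch",(500,243),.14),("web end (17)",(370,261),z+.108),("tip outer (20)",(370,206),z+.084)]:
    print(n,tl(atz(i,px(*uv),h)))
E
```

```text
rim back [ 0.0108 -0.0051]
rim front [ 0.0047 -0.0087]
railL [0.0078 0.0296]
railR [ 0.0079 -0.0518]
notch [ 0.0078 -0.0227]
web end (17) [0.0172 0.0001]
tip outer (20) [0.0184 0.0001]
```

Emit:
{"api": "send_rows", "payload": {"plan": [[255, 0, 0, 0.008, 0, 0, 0], [255, 0, 0, 0.016, 0, 0, 0], [255, 0, 0, 0.024, 0, 0, 0], [255, 0, 0, 0.029, 0, 0, 0], [255, 0, 0, 0.03, 0, 0, 0], [255, 0, 0, 0.03, 0, 0, 0]]}}

```text
clock: 7.35
eef_pos: [0.4215, -0.3071, 0.1962]
orientation: [-179.9, -0.2, 11.1]
contact_force: [-0.0, 0.0, -2.1]
gripper_width: 0.159
```

```bash
python3 to.py .4211 -.3073 .19 11.1
```

```text
7.35 [ 0.4215 -0.3071  0.1962] [-179.94   -0.18   11.06] F [-0.04  0.01 -2.06] T [-0.027 -0.042 -0.03 ] w 0.1592 q [-38.9   1.1 114.4   0.2  64.5  39.9]
[np.float64(-0.0005), np.float64(0.0001), np.float64(0.0062), np.float64(-0.0095), np.float64(-0.0305), np.float64(-0.0067)]
```

Emit:
{"api": "send_rows", "payload": {"plan": [[255, 0, 0, 0.001, 0, 0, 0], [255, 0, 0, 0.002, 0, 0, 0], [255, 0, 0, 0.0025, 0, 0, 0], [255, 0, 0, 0.0025, 0, 0, 0]]}}

```text
clock: 7.75
eef_pos: [0.4216, -0.3072, 0.1938]
orientation: [-180.0, -0.2, 11.1]
contact_force: [0.2, 0.8, -1.9]
gripper_width: 0.156
```

Emit:
{"api": "send_rows", "payload": {"plan": [[255, 0, 0, 0.0005, 0, 0, 0], [255, 0, 0, 0.001, 0, 0, 0], [255, 0, 0, 0.001, 0, 0, 0]]}}

```text
clock: 8.05
eef_pos: [0.4215, -0.3072, 0.1928]
orientation: [-179.9, -0.2, 11.1]
contact_force: [-0.4, 0.2, -1.9]
gripper_width: 0.15
```

Emit:
{"api": "send_rows", "payload": {"plan": [[255, 0, 0, 0.0005, 0, 0, 0], [255, 0, 0, 0.001, 0, 0, 0], [255, 0, 0, 0.001, 0, 0, 0]]}}

```text
clock: 8.35
eef_pos: [0.4216, -0.3072, 0.1924]
orientation: [-180.0, -0.2, 11.1]
contact_force: [-2.4, 1.5, 3.9]
gripper_width: 0.151
```

Emit:
{"api": "send_rows", "payload": {"plan": [[255, 0, 0, 0.0005, 0, 0, 0], [255, 0, 0, 0.001, 0, 0, 0], [255, 0, 0, 0.001, 0, 0, 0]]}}

```text
clock: 8.65
eef_pos: [0.4217, -0.3073, 0.1923]
orientation: [-180.0, -0.2, 11.1]
contact_force: [-2.5, 2.1, 7.0]
gripper_width: 0.15
```

Emit:
{"api": "send_rows", "payload": {"plan": [[255, 0, 0.002, 0.0003, 0, 0, 0], [255, 0, 0.004, 0.0003, 0, 0, 0], [255, 0, 0.006, 0.0003, 0, 0, 0], [255, 0, 0.008, 0.0003, 0, 0, 0], [255, 0, 0.01, 0.0003, 0, 0, 0], [255, 0, 0.012, 0.0003, 0, 0, 0], [255, 0, 0.012, 0.0003, 0, 0, 0]]}}

```text
clock: 9.35
eef_pos: [0.4244, -0.3192, 0.1924]
orientation: [-180.0, -0.3, 11.0]
contact_force: [-0.4, 3.2, 5.5]
gripper_width: 0.154
```

```bash
python3 to.py .4211 -.3073 .19 11.1
```

```text
9.35 [ 0.4244 -0.3192  0.1924] [-179.98   -0.25   11.05] F [-0.39  3.23  5.51] T [0.624 0.035 0.   ] w 0.1541 q [-39.8   2.3 113.5   0.2  64.   39.1]
[np.float64(-0.001), np.float64(-0.0123), np.float64(0.0024), np.float64(-0.0035), np.float64(-0.0425), np.float64(-0.0088)]
```

Emit:
{"api": "send_rows", "payload": {"plan": [[255, 0, 0.001, 0.0003, 0, 0, 0], [255, 0, 0.002, 0.0003, 0, 0, 0], [255, 0, 0.003, 0.0003, 0, 0, 0], [255, 0, 0.004, 0.0003, 0, 0, 0], [255, 0, 0.005, 0.0003, 0, 0, 0], [255, 0, 0.006, 0.0003, 0, 0, 0], [255, 0, 0.006, 0.0003, 0, 0, 0]]}}

```text
clock: 10.05
eef_pos: [0.4256, -0.3258, 0.1915]
orientation: [179.9, -0.2, 11.1]
contact_force: [0.9, -0.6, -1.5]
gripper_width: 0.155
```

Emit:
{"api": "send_rows", "payload": {"plan": [[255, 0, 0.001, 0.0004, 0, 0, 0], [255, 0, 0.0015, 0.0004, 0, 0, 0], [255, 0, 0.0015, 0.0004, 0, 0, 0]]}}

```text
clock: 10.35
eef_pos: [0.4256, -0.3273, 0.1904]
orientation: [180.0, -0.2, 11.0]
contact_force: [0.1, 0.7, -1.4]
gripper_width: 0.156
```

Emit:
{"api": "send_rows", "payload": {"plan": [[255, 0, 0.001, 0.0004, 0, 0, 0], [255, 0, 0.0015, 0.0004, 0, 0, 0], [255, 0, 0.0015, 0.0004, 0, 0, 0]]}}

```text
clock: 10.65
eef_pos: [0.4258, -0.3288, 0.1899]
orientation: [180.0, -0.2, 11.0]
contact_force: [0.2, 0.8, -1.3]
gripper_width: 0.154
```

Emit:
{"api": "send_rows", "payload": {"plan": [[255, 0, 0.0005, 0.0005, 0, 0, 0], [255, 0, 0.0005, 0.001, 0, 0, 0], [255, 0, 0.0005, 0.0015, 0, 0, 0], [255, 0, 0.0005, 0.0015, 0, 0, 0]]}}

```text
clock: 11.05
eef_pos: [0.4258, -0.3292, 0.1883]
orientation: [180.0, -0.2, 11.0]
contact_force: [-0.3, -0.2, -3.1]
gripper_width: 0.158
```

Emit:
{"api": "send_rows", "payload": {"plan": [[255, 0, 0, 0.0005, 0, 0, 0], [255, 0, 0, 0.001, 0, 0, 0], [255, 0, 0, 0.0015, 0, 0, 0], [255, 0, 0, 0.0015, 0, 0, 0]]}}

```text
clock: 11.45
eef_pos: [0.4258, -0.3291, 0.1867]
orientation: [-180.0, -0.2, 11.0]
contact_force: [1.1, -0.9, -2.0]
gripper_width: 0.154
```

```bash
python3 to.py .4211 -.3073 .19 11.1
```

```text
11.45 [ 0.4258 -0.3291  0.1867] [-180.     -0.18   11.05] F [ 1.09 -0.86 -1.99] T [-0.043 -0.099 -0.033] w 0.1536 q [-40.4   3.4 113.    0.2  63.4  38.4]
[np.float64(-0.0004), np.float64(-0.0223), np.float64(-0.0033), np.float64(-0.0005), np.float64(-0.0295), np.float64(-0.009)]
```

Emit:
{"api": "send_rows", "payload": {"plan": [[255, 0, 0, 0.001, 0, 0, 0], [255, 0, 0, 0.002, 0, 0, 0], [255, 0, 0, 0.003, 0, 0, 0], [255, 0, 0, 0.004, 0, 0, 0], [255, 0, 0, 0.005, 0, 0, 0], [255, 0, 0, 0.005, 0, 0, 0]]}}

```text
clock: 12.05
eef_pos: [0.4257, -0.329, 0.1815]
orientation: [-180.0, -0.2, 11.0]
contact_force: [-0.4, -0.6, -2.2]
gripper_width: 0.154
```

Emit:
{"api": "send_rows", "payload": {"plan": [[255, 0, 0, 0.0005, 0, 0, 0], [255, 0, 0, 0.001, 0, 0, 0], [255, 0, 0, 0.001, 0, 0, 0]]}}

```text
clock: 12.35
eef_pos: [0.4257, -0.3291, 0.1807]
orientation: [-180.0, -0.2, 11.0]
contact_force: [-0.9, -0.3, -0.5]
gripper_width: 0.155
```

Emit:
{"api": "send_rows", "payload": {"plan": [[255, 0, 0, 0.0005, 0, 0, 0], [255, 0, 0, 0.0008, 0, 0, 0], [255, 0, 0, 0.0008, 0, 0, 0]]}}

```text
clock: 12.65
eef_pos: [0.4258, -0.3291, 0.1806]
orientation: [-180.0, -0.2, 11.0]
contact_force: [-2.4, 2.2, 5.0]
gripper_width: 0.152
```

```bash
python3 to.py .4211 -.3073 .19 11.1; python3 - <<'E'
from station import env
import cv2
a=env.capture("wrist");cv2.imwrite("pics/w5.png",cv2.resize(a[150:300,180:400],None,fx=3.5,fy=3.5,interpolation=3))
E
```

```text
12.65 [ 0.4258 -0.3291  0.1806] [-180.     -0.18   11.05] F [-2.42  2.18  5.  ] T [0.4   0.374 0.018] w 0.1521 q [-40.4   3.8 113.4   0.2  62.8  38.4]
[np.float64(-0.0004), np.float64(-0.0223), np.float64(-0.0094), np.float64(-0.0002), np.float64(-0.0295), np.float64(-0.0088)]
```

View pics/w5.png

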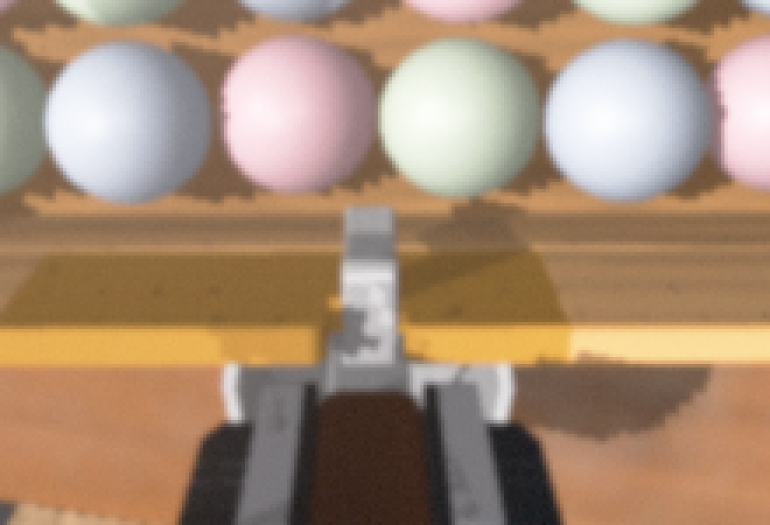

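Emit:
{"api": "send_rows", "payload": {"plan": [[255, 0, 0, -0.0002, 0, 0, 0], [255, 0, 0, -0.0002, 0, 0, 0], [220, 0, 0, -0.0002, 0, 0, 0], [190, 0, 0, -0.0002, 0, 0, 0], [150, 0, 0, -0.0002, 0, 0, 0], [110, 0, 0, -0.0002, 0, 0, 0], [80, 0, 0, -0.0002, 0, 0, 0], [80, 0, 0, -0.0002, 0, 0, 0]]}}

```text
clock: 13.5
eef_pos: [0.4258, -0.3291, 0.1807]
orientation: [-180.0, -0.2, 11.0]
contact_force: [0.6, -0.3, 0.2]
gripper_width: 0.682
```

```bash
python3 to.py .4211 -.3073 .19 11.1; python3 - <<'E'
from station import env
import cv2
a=env.capture("wrist");cv2.imwrite("pics/w6.png",a)
E
```

```text
13.5 [ 0.4258 -0.3291  0.1807] [-180.     -0.18   11.05] F [ 0.59 -0.28  0.16] T [-0.005  0.011  0.06 ] w 0.6821 q [-40.4   3.8 113.3   0.2  62.8  38.4]
[np.float64(-0.0004), np.float64(-0.0223), np.float64(-0.0093), np.float64(-0.0003), np.float64(-0.0294), np.float64(-0.009)]
```

View pics/w6.png

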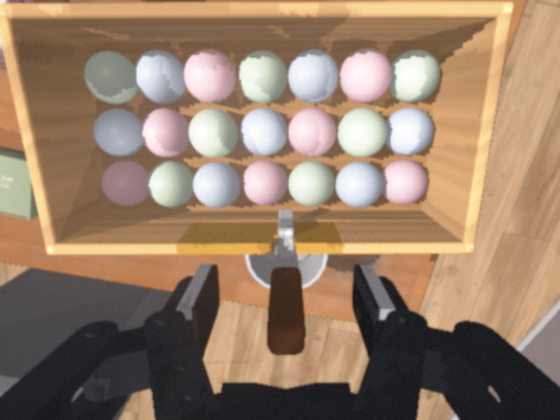

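Released: the grip stands free between the open fingers and the hook sits in the notch (288,240). Retreat straight up.

Emit:
{"api": "send_rows", "payload": {"plan": [[80, 0, 0, -0.01, 0, 0, 0], [80, 0, 0, -0.025, 0, 0, 0], [80, 0, 0, -0.05, 0, 0, 0], [80, 0, 0, -0.08, 0, 0, 0], [80, 0, 0, -0.12, 0, 0, 0], [80, 0, 0, -0.14, 0, 0, 0], [80, 0, 0, -0.14, 0, 0, 0]]}}

```text
clock: 14.25
eef_pos: [0.4273, -0.3308, 0.3272]
orientation: [179.5, -0.5, 11.1]
contact_force: [0.6, 0.4, -0.0]
gripper_width: 0.687
```

Emit:
{"api": "send_rows", "payload": {"plan": [[80, -0.02, -0.1, 0, 0, 0, 0], [80, -0.03, -0.16, 0, 0, 0, 0], [80, -0.03, -0.2, 0, 0, 0, 0], [80, -0.03, -0.22, 0, 0, 0, 0], [80, -0.03, -0.22, 0, 0, 0, 0], [80, -0.03, -0.22, 0, 0, 0, 0], [80, -0.03, -0.22, 0, 0, 0, 0]]}}

```text
clock: 14.95
eef_pos: [0.3556, -0.1206, 0.325]
orientation: [179.5, -0.6, 11.1]
contact_force: [1.0, -1.4, 0.1]
gripper_width: 0.685
```

```bash
python3 to.py .4211 -.3073 .19 11.1; python3 - <<'E'
from station import env
import cv2
a=env.capture("side");cv2.imwrite("pics/s7.png",cv2.resize(a[150:400,180:380],None,fx=2.4,fy=2.4,interpolation=3))
a=env.capture("top");cv2.imwrite("pics/t7.png",cv2.resize(a[150:280,340:480],None,fx=4.5,fy=4.5,interpolation=3));cv2.imwrite("pics/t7f.png",a)
E
```

```text
14.95 [ 0.3556 -0.1206  0.325 ] [179.49  -0.56  11.13] F [ 1.02 -1.38  0.11] T [-0.023  0.022 -0.005] w 0.6848 q [-2.240e+01 -2.180e+01  1.197e+02 -1.000e-01  8.130e+01  5.650e+01]
[np.float64(0.0269), np.float64(0.1946), np.float64(0.1371), np.float64(0.0855), np.float64(-0.0936), np.float64(0.0047)]
```

View pics/s7.png

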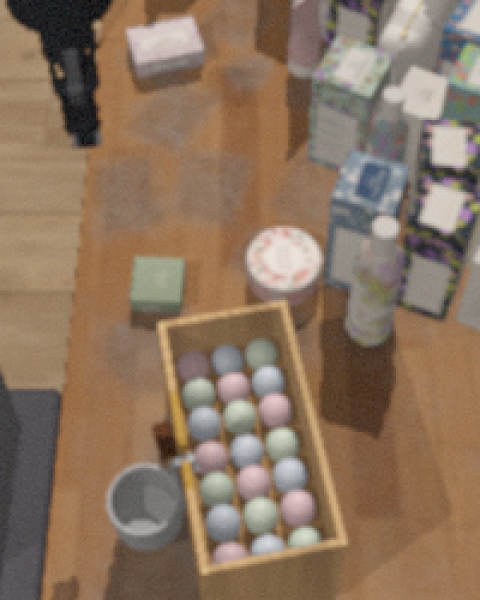

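View pics/t7.png

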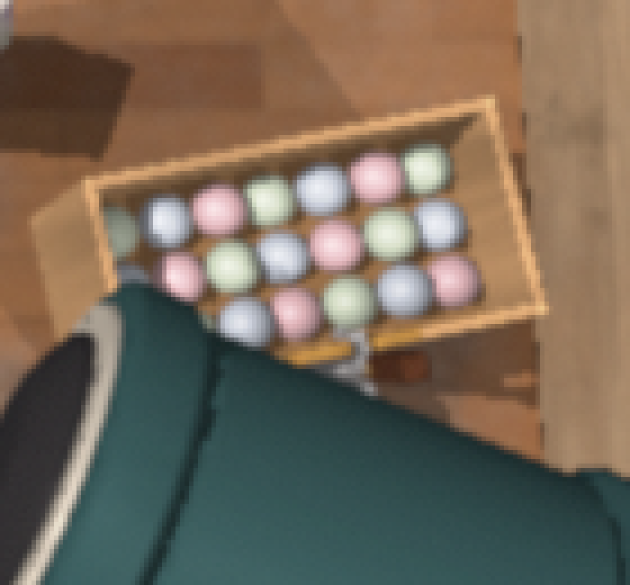

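View pics/t7f.png

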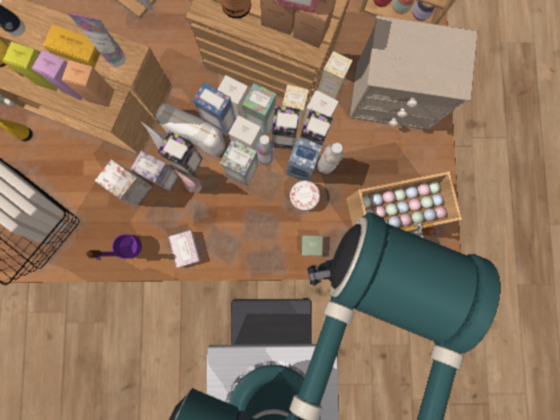

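Emit:
{"api": "send_rows", "payload": {"plan": [[80, 0, -0.1, -0.01, 0, 0, 0], [80, 0.02, -0.2, -0.01, 0, 0, 0], [80, 0.04, -0.25, -0.01, 0, 0, 0], [80, 0.04, -0.3, -0.01, 0, 0, 0], [80, 0.04, -0.3, -0.01, 0, 0, 0], [80, 0.04, -0.3, -0.01, 0, 0, 0], [80, 0.04, -0.3, -0.01, 0, 0, 0], [80, 0.04, -0.3, -0.01, 0, 0, 0]]}}

```text
clock: 15.85
eef_pos: [0.3382, 0.1814, 0.3324]
orientation: [179.5, -0.4, 11.2]
contact_force: [0.1, -0.7, 0.1]
gripper_width: 0.681
```

```bash
python3 - <<'E'
from station import env
from h import *
a=np.radians(11.05);c,s=np.cos(a),np.sin(a)
O=np.array([.4258-.031*c,-.3291-.031*s,.023])
for n,(x0,y0) in {"side":(210,290),"top":(350,160)}.items():
    im=env.capture(n); i=env.camera_info(n)
    cr=cv2.resize(im[y0:y0+110,x0:x0+120],None,fx=6,fy=6,interpolation=3)
    def pt(x,y,z):
        p=proj(i,O+[c*x-s*y,s*x+c*y,z])[0]; return tuple(int(v) for v in ((p-[x0,y0]+.5)*6-.5))
    for t in np.linspace(0,2*np.pi,24): cv2.circle(cr,pt(.03*np.cos(t),.03*np.sin(t),.045),1,(0,0,255),-1)
    for z in (.125,.17):
        for x,y in ((-7,-7),(-7,7),(7,-7),(7,7)): cv2.circle(cr,pt(.031+x/1e3,y/1e3,z),2,(0,255,0),-1)
    cv2.line(cr,pt(.033,0,.108),pt(.048,0,.108),(255,0,0),1)
    cv2.imwrite(f"pics/{n}9.png",cr)
E
```

```text
(no output)
```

View pics/side9.png

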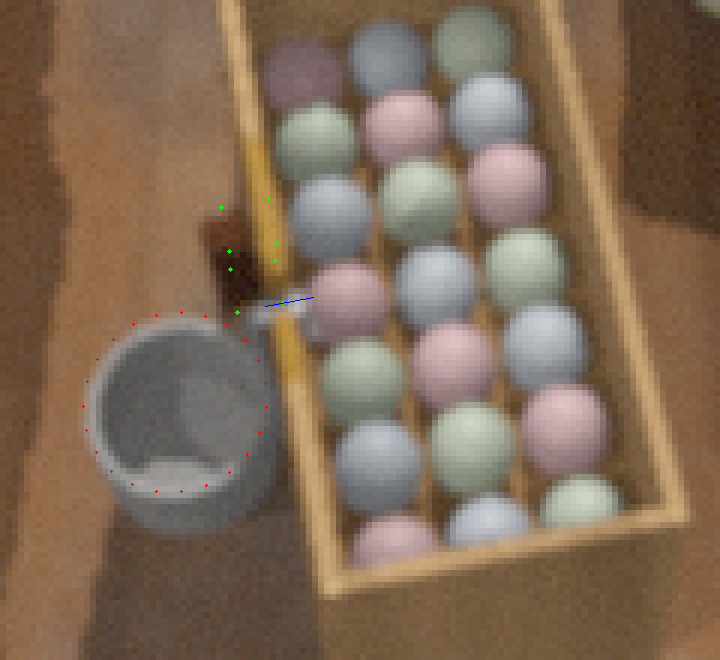

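View pics/top9.png

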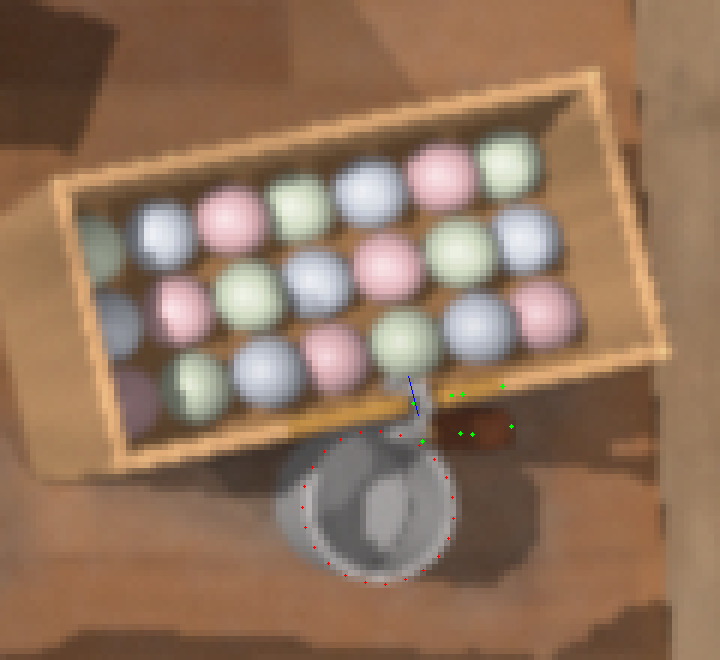

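```bash
python3 -c "
from station import env
print(env.sign_off())"
```

```text
the job is handed in; nothing more can be done
None
```

The steel dipper is hanging by its hook in the rail notch on the bin's front rim, with its cup outside the bin. I handed the job in at about 16 s of the 54 s allowed.

- **Pick-up and landing:** I gripped the dipper by its wooden grip and set the hook down on the brass rail about 22 mm to the side of the notch. The landing force was under about 10 N.
- **Finding the notch:** The notch was already visible in the pictures, so I slid towards it. The upward force disappeared about 18 to 20 mm along, with the hook starting to drop. I then eased the hook down until it touched bottom 11.8 mm below the rim (12 mm expected), at 5 N upward on the wrist.
- **Release:** I unloaded the hook, opened the fingers and backed straight up. The arm finished well clear, and the wrist force read about zero.

The last side and top pictures show the hook in the notch and the cup outside. The other goods look to be where they were. After I let go, the dipper leaned back slightly: the grip is about 5 mm nearer the robot than upright, which fits the hook's play around the wall. I did not push it sideways to test that it is locked; that rests on the measured depth and the pictures.

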